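Slide the battery pack home in the charging bay

ROBOT

A 6-joint arm with a two-finger parallel gripper is mounted at the origin on the work surface. World frame = base frame: x ahead of the robot, y to its left, z up, the work surface at z = 0. Lengths are in m, angles in degrees, forces in N, time in s.
With the tool pointing down it reaches from about 0.225 to 0.875 m from the base axis. Payload 3.4 kg.
Tool frame: the origin (TCP) lies between the finger pads; the fingertips stand 14 mm ahead of it and the grasp point (between the pads) lies 5 mm behind it (arm.tips_ahead is the distance from the TCP to the fingertips, in m); x points along the fingers, y is the direction in which the jaws open and shut, and the axes are right-handed (so a half turn about x gives the same grasp; the last joint's range is limited). The gripper opens to 85 mm and grips with 20 to 120 N. Pads are 22 mm wide; open, the fingers measure 114 mm over their backs; the gripper's body (76 mm by 85 mm) begins 54 mm behind the grasp point. The pads swing forward as they close: fully open they stand 13 mm farther back than shut.
Start: joints at [-83.48, 15.808, 86.224, -0, 77.962, -6.933], TCP at [0.134, -0.559, 0.245] pointing down, gripper open.
Joint ranges: [-165.64, 165.64], [-43.16, 119.46], [12.63, 154.43], [-67.54, 247.53], [6.08, 155.33], [-154.97, 154.97]. Speed limits (degrees/s): [147.25, 147.25, 180, 180, 180, 180].

INTERFACE

Orientations are given as [roll, pitch, yaw] about the fixed x, y, z axes, in that order (R = Rz(yaw) Ry(pitch) Rx(roll)).
In Python, from cell import arm gives the robot as it stands.
- The arm moves only by the tool arm_command, never from a script. Its argument "moves" is a list of rows, each an object with "dp": the shift along the tool's x, y, z in cm, a list of three; "dr": the turn, a rotation vector about the tool's x, y, z in rad, a list of three; "claw": the opening, from 0 (shut) to 1 (fully open). A call has 1 to 12 rows; each row shifts and turns the pose as measured when the row begins, along the tool's axes as they then stand; what a row does not reach is not made up. A row lasts 1/10 s, in which the tool goes at most 50 mm and 8.59 degrees, less where a joint would pass 70% of its speed; a pose out of reach is approached as far as the arm can. A call is refused whole if a number of a shift passes 5 or a number of a turn 0.15, either way. A call with a gripper value outside its range is refused whole. The fingers move at their own pace and stop on an object; the grip force is fixed at half the most. Time passes only in rows, so rows that do not move let the fingers close. It gives the time, the measured TCP pose, the force and the opening at its end, in the units of the state.
- arm.get_obs(): the state, without advancing time (a new reading comes with each control period).
- arm.camera(name): name is "scene" or "top" or "wrist"; returns a dict with "image" (420x560x3 uint8, blue, green, red), "K" (3x3 intrinsics, pixels), "R" (3x3) and "t" (3): a world point X has camera coordinates R X + t. Camera axes: x right, y down, z forward; pixel columns grow to the right and rows downward; lengths in m; the calibration is good to about 2 mm. The wrist camera is an equidistant fisheye: a pixel r from the principal point sees the ray r / f radians off the axis. A picture is of the moment at which its call begins. There is no depth.
- arm.hand_in(): hands the job in, once; it reports no verdict.
Trained networks look in the newest picture that a camera, given by its name, has taken for a name from the list of things; names that differ only in an ending like _2 or _b are one class to them, and where a whole thing is asked for, a point or a joint stands for the part that bears it (a point fixed in the world has none). Each returns a list of dicts, best first, with "score" (0 to 1); they miss things now and then, are a little off and sometimes report something else, mostly with a low value. They report only what shows in the picture. A call takes as long as a camera call. They do not tell look-alikes from the thing itself.
- arm.search_frame(camera, query): "position" ([column, row] as shares, 0 to 1, of the picture: columns of its width, rows of its height, amid what is visible of it).
The state is a dict: "t": time; "joints": joint angles; "qvel": joint speeds; "joint_torque": joint torques, N m; "tcp_pos": TCP position; "ee_rot": TCP orientation; "force": force on the tool from outside, world axes, zero at the start; "torque": the same for the moment, N m; "grip_width": finger opening in m.
Only numpy, scipy, OpenCV 4.12 (cv2) and the standard library are available. Lean on these libraries where they do the work, as an engineer would, in place of code of your own. Each camera call takes 0.05 s, during which the arm holds its last target.

TASK

Push the large battery pack along the desk, through the open mouth of the charging bay and down the lane between its two guide rails until its leading end rests fully home against the charger block. Neither the pack nor the robot may touch either rail. Keep the pack flat on the desk, pushing it with the fingers without lifting it, and leave the other things on the desk where they are.

Things in the scene. Friction and masses are not known exactly. Their poses are not given: they have to be found in the camera images.
- pack: The large battery pack: plain grey box with a dark seam, 110 mm long (x) x 94 wide (y) x 50 high, about 0.6 kg (0.4 to 0.8), loose and flat on the desk. Origin: centre of its underside; z up. Its +x end, with brass contacts, leads into the lane. It starts 30 to 80 mm outside the mouth, up to 30 mm to either side of the lane's centre line, turned up to 0.2 rad from it.
- dock: The charging bay, fixed: two rails and a charger block (75 mm long, 150 wide, 65 high) closing the lane. Origin: middle of the lane mouth at desk height; x points down the lane to the block, y across it, z up. Lane: 160 mm long, 114 mm wide between the rails, so the pack has 10 mm free each side; its floor is the bare desk, no step. Pack home: its origin at x = 105 mm here.
- dock_stop (a point): Middle of the charger block's face that closes the lane, at desk height, 160 mm down the lane from the mouth; same axes as the bay. The rigid face that the pack's leading end must rest against.
- rail_left: Aluminium guide rail on the +y side of the lane: 160 mm long (x, along the lane), 12 mm wide (y), 20 mm high, from the mouth to the charger block, fixed. Origin: centre of its underside; axes as the bay's. Fingers kept more than 20 mm above the desk pass over it.
- rail_right: The same rail on the -y side of the lane.
- handmic: Bystander: hand-held microphone lying loose beside the bay, 173 mm long (x, head to +x), handle 34 mm thick, head 47 mm. Origin: underside, near the middle.
- smallpack: Bystander: small grey battery pack lying loose on the other side of the bay, 70 x 42 x 30 mm. Not the one to charge. Origin: centre of its underside.
- mug: Bystander: white mug standing on the desk, radius 40 mm, 90 mm high, handle to its +y. Origin: centre of its underside.
- notes: Bystander: block of note paper, 75 x 75 x 30 mm. Origin: centre of its underside.
- stopwatch: Bystander: round stopwatch lying flat, radius 29 mm, 17 mm high. Origin: centre of its underside.
Not all that is in view belongs to the job. What is shaped like the pack but purple or red is not meant.

How it is judged:
By the outcome, as a careful person would: the job done as asked, in the order asked, and still so for the second after the job is handed in, with the robot touching nothing.
It also fails if it takes over 72 s, if anything falls off the work surface, if the arm or the gripper's body presses on something with over 40 N, if the wrist force passes 120 N, or if a joint passes its speed limit or range.

## Working session

There is one attempt and no reset: what is moved stays moved. The work goes in short steps, Python scripts to look and compute and a tool call to move; the robot and the scene stay as the last step left them, time stands still between calls to the robot, and variables do not carry over. Pictures are saved under pics/ and viewed, and the job is handed in when it is done.

Besides the shell and the picture viewer there is one more tool, called after "Request:" as a command line: name --argument value ..., lists and objects as JSON in quotes. arm_command: Moves the arm, as the interface text tells. Its arguments: {"type":"object","properties":{"moves":{"type":"array","items":{"type":"object","properties":{"dp":{"type":"array","items":{"type":"number"}},"dr":{"type":"array","items":{"type":"number"}},"claw":{"type":"number"}}}}},"required":["moves"]}

```bash
ls; mkdir -p pics; python3 - <<'E'
from cell import arm
import cv2,numpy as np
o=arm.get_obs(); print({k:np.round(v,3).tolist() for k,v in o.items()})
for n in ("top","scene"):
    c=arm.camera(n); cv2.imwrite(f"pics/{n}0.png",c["image"]); print(n,np.round(c["K"],1).tolist(),np.round(c["R"],4).tolist(),np.round(c["t"],4).tolist())
    for q in ("pack","dock","rail_left","handmic","smallpack"): print(q,[(np.round(np.array(d["position"])*[560,420]).tolist(),round(d["score"],2)) for d in arm.search_frame(n,q)][:3])
E
```

```text
pics
{'t': 0.0, 'joints': [-83.479, 15.847, 86.294, -0.0, 77.961, -6.933], 'qvel': [-0.02, 0.017, 0.032, -0.0, 0.04, -0.011], 'joint_torque': [-0.003, -41.678, -24.581, -0.001, 0.011, 0.0], 'tcp_pos': [0.134, -0.559, 0.244], 'ee_rot': [-96.713, 89.898, 96.74], 'force': [0.144, 0.252, 0.118], 'torque': [0.003, -0.001, -0.024], 'grip_width': 0.086}
top [[399.5, 0.0, 276.5], [0.0, 399.5, 215.3], [0.0, 0.0, 1.0]] [[0.0037, -1.0, -0.002], [-0.9987, -0.0036, -0.0513], [0.0512, 0.0022, -0.9987]] [-0.0403, 0.5152, 1.1303]
pack [([361.0, 158.0], 0.81), ([329.0, 215.0], 0.72), ([316.0, 288.0], 0.68)]
dock [([260.0, 153.0], 0.71)]
rail_left [([262.0, 218.0], 0.6)]
handmic [([232.0, 239.0], 0.56)]
smallpack [([262.0, 219.0], 0.64), ([261.0, 150.0], 0.57)]
scene [[430.8, 0.0, 276.1], [0.0, 430.8, 212.7], [0.0, 0.0, 1.0]] [[-0.8547, 0.519, 0.0141], [0.3583, 0.6093, -0.7074], [-0.3757, -0.5995, -0.7067]] [0.4589, -0.121, 1.4603]
pack [([386.0, 239.0], 0.95), ([315.0, 178.0], 0.91), ([253.0, 193.0], 0.64)]
dock [([280.0, 260.0], 0.94), ([244.0, 139.0], 0.46)]
rail_left [([246.0, 234.0], 0.59), ([286.0, 231.0], 0.44)]
handmic [([321.0, 238.0], 0.75)]
smallpack [([228.0, 255.0], 0.84)]
```

View pics/top0.png

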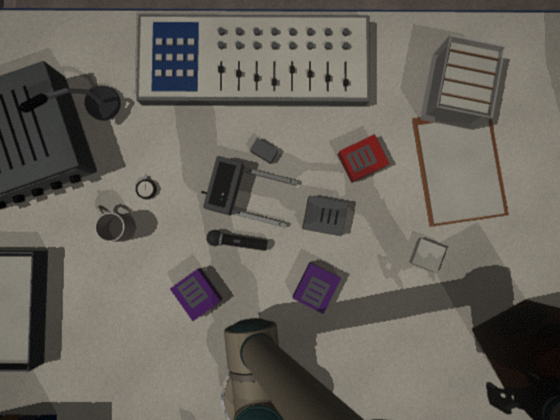

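View pics/scene0.png

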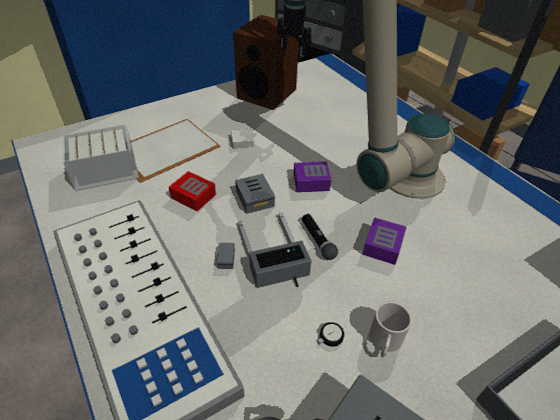

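The top view shows the grey pack at about (329,215), right of the mouth, with rail ends near (298,182) and (288,224). The block is at (228,186), the mic at (238,240) and the small pack at (265,150). The lane runs roughly along +y. Next I'll zoom in for accurate corners.

```bash
python3 - <<'E'
import cv2
a=cv2.imread("pics/top0.png")[130:260,195:365]
cv2.imwrite("pics/topz.png",cv2.convertScaleAbs(cv2.resize(a,None,fx=4.6,fy=4.6,interpolation=cv2.INTER_CUBIC),alpha=1.6))
a=cv2.imread("pics/scene0.png")[165:295,210:350]
cv2.imwrite("pics/scz.png",cv2.convertScaleAbs(cv2.resize(a,None,fx=4.6,fy=4.6,interpolation=cv2.INTER_CUBIC),alpha=1.4))
E
```

```text
(no output)
```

View pics/topz.png

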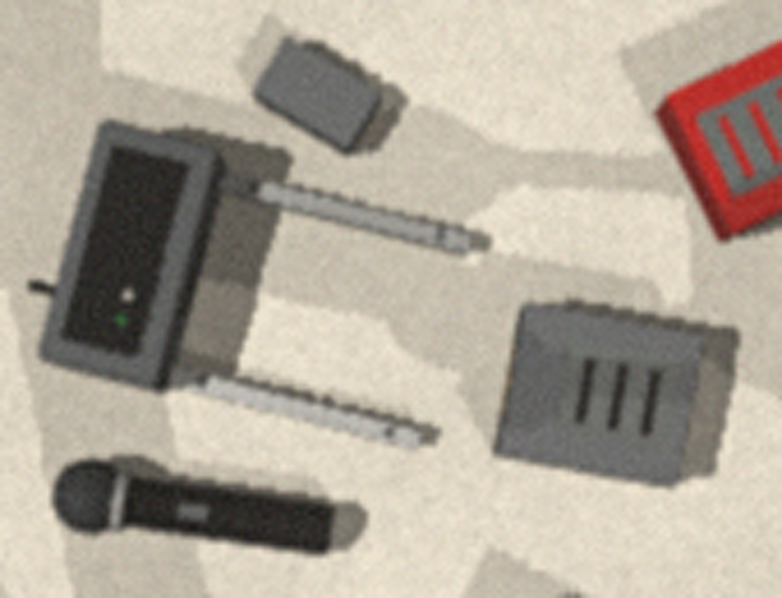

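View pics/scz.png

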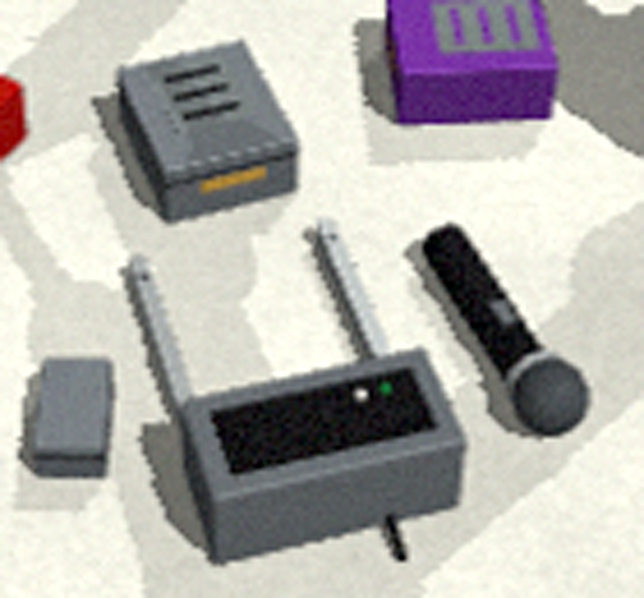

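```bash
cat > fit.py <<'E'
import numpy as np,cv2
from scipy.optimize import least_squares
CAM={"top":([[399.5,0,276.5],[0,399.5,215.3],[0,0,1]],[[0.0037,-1.0,-0.002],[-0.9987,-0.0036,-0.0513],[0.0512,0.0022,-0.9987]],[-0.0403,0.5152,1.1303]),
"scene":([[430.8,0,276.1],[0,430.8,212.7],[0,0,1]],[[-0.8547,0.519,0.0141],[0.3583,0.6093,-0.7074],[-0.3757,-0.5995,-0.7067]],[0.4589,-0.121,1.4603])}
def proj(n,P):
    K,R,t=[np.array(a) for a in CAM[n]]; c=P@R.T+t; return (c[:,:2]/c[:,2:])@K[:2,:2].T+K[:2,2]
def w(p,L):
    L=np.atleast_2d(np.array(L,float))/1000; c,s=np.cos(p[2]),np.sin(p[2])
    return np.c_[p[0]+c*L[:,0]-s*L[:,1],p[1]+s*L[:,0]+c*L[:,1],L[:,2]]
def fit(obs,x0):
    # obs: (cam,local mm,uv)
    def f(p): return np.concatenate([proj(n,w(p,l))[0]-np.array(u) for n,l,u in obs])
    r=least_squares(f,x0,loss="soft_l1"); return r.x,f(r.x).reshape(-1,2)
PACK=[(x,y,z) for z in(0,50) for x,y in((-55,-47),(55,-47),(55,47),(-55,47))]
def draw(im,n,p,kind,off,s):
    def box(x0,x1,y0,y1,h):
        V=[(x,y,z) for z in(0,h) for x,y in((x0,y0),(x1,y0),(x1,y1),(x0,y1))]
        q=((proj(n,w(p,V))-off+.5)*s-.5)
        for a,b in [(0,1),(1,2),(2,3),(3,0),(4,5),(5,6),(6,7),(7,4),(0,4),(1,5),(2,6),(3,7)]:
            cv2.line(im,tuple(int(i) for i in q[a]),tuple(int(i) for i in q[b]),(0,255,0) if min(a,b)>=4 else (0,0,255),1,cv2.LINE_AA)
    if kind=="pack": box(-55,55,-47,47,50)
    else:
        box(160,235,-75,75,65); box(0,160,57,69,20); box(0,160,-69,-57,20)
def rel(d,p):
    c,s=np.cos(d[2]),np.sin(d[2]); v=(np.array(p[:2])-d[:2])*1000
    return c*v[0]+s*v[1],-s*v[0]+c*v[1],np.degrees(p[2]-d[2])
E
cat > f0.py <<'E'
from fit import *
T=lambda u,v:(u/4.6+195-.4,v/4.6+130-.4)
S=lambda u,v:(u/4.6+210-.4,v/4.6+165-.4)
# dock: y+ = lower in top
do=[("top",(235,-75,65),T(105,122)),("top",(160,-75,65),T(222,155)),("top",(160,75,65),T(162,390)),("top",(235,75,65),T(42,358)),
("top",(0,-63,20),T(472,243)),("top",(0,63,20),T(420,437)),
("scene",(160,75,65),S(425,350)),("scene",(235,75,65),S(466,435)),("scene",(235,-75,65),S(217,503)),("scene",(160,-75,65),S(188,405)),
("scene",(235,75,0),S(462,497)),("scene",(235,-75,0),S(218,562)),("scene",(0,63,20),S(326,224)),("scene",(0,-63,20),S(139,261))]
po=[("top",(55,-47,0),T(524,305)),("top",(55,47,0),T(497,453)),("top",(-55,-47,50),T(707,330)),("top",(-55,47,50),T(677,487)),
("scene",(-55,-47,50),S(120,70)),("scene",(-55,47,50),S(244,42)),("scene",(55,47,50),S(298,146)),("scene",(55,-47,50),S(164,182)),("scene",(55,47,0),S(297,190)),("scene",(55,-47,0),S(170,221))]
d,r=fit(do,[.55,-.15,1.5]);print("dock",d,np.degrees(d[2]));print(r.round(1).tolist())
p,r=fit(po,[.5,-.25,1.5]);print("pack",p,np.degrees(p[2]));print(r.round(1).tolist())
print("pack in dock",np.round(rel(d,p),1))
a=cv2.imread("pics/topz.png");
for q,k in((d,"dock"),(p,"pack")): draw(a,"top",q,k,np.array([195,130]),4.6)
cv2.imwrite("pics/topo.png",a)
a=cv2.imread("pics/scz.png");
for q,k in((d,"dock"),(p,"pack")): draw(a,"scene",q,k,np.array([210,165]),4.6)
cv2.imwrite("pics/sco.png",a)
E
python3 f0.py
```

```text
dock [ 0.5465695  -0.08232067  1.33218961] 76.32884189782256
[[-1.3, 0.1], [-0.3, -0.6], [-0.7, 1.2], [-1.2, 1.6], [-0.0, 0.5], [0.8, 1.2], [-0.1, -1.5], [0.8, 0.7], [-0.7, -0.4], [-2.2, -1.1], [-0.0, 2.4], [-0.5, 1.8], [-1.3, -1.4], [-1.1, -0.7]]
pack [ 0.51342475 -0.17393342  1.38679516] 79.45750962044607
[[-0.9, 1.0], [-1.0, 0.7], [-0.3, 1.2], [0.2, 0.4], [-1.7, 0.1], [-0.5, -0.3], [-0.3, -1.1], [-0.6, -1.7], [-0.2, 1.1], [-1.3, 1.6]]
pack in dock [-96.9  10.6   3.1]
```

View pics/topo.png

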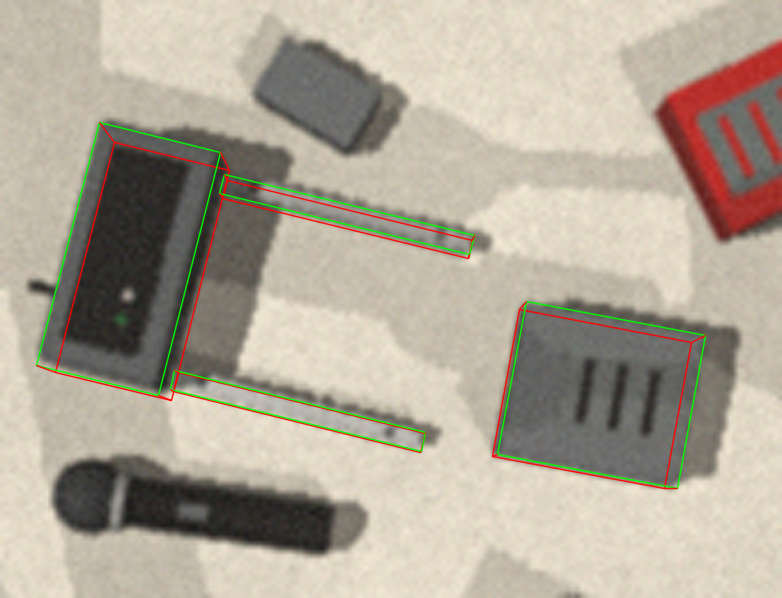

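View pics/sco.png

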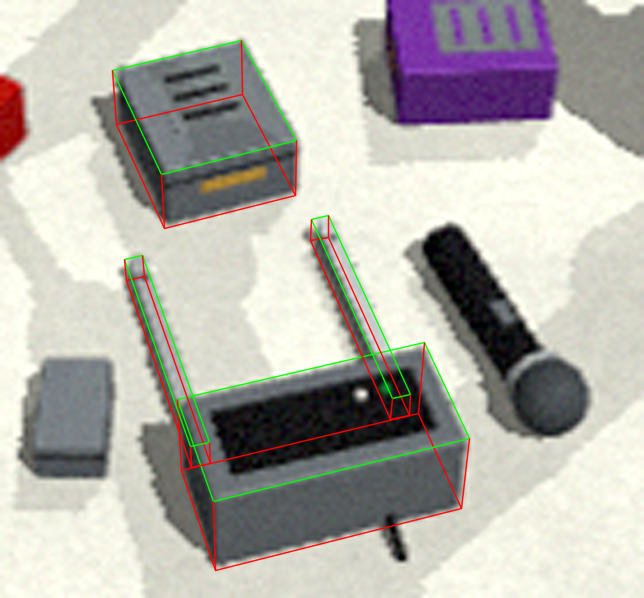

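```bash
cat > tool.py <<'E'
import numpy as np,sys
from scipy.spatial.transform import Rotation as Ro
from cell import arm
D=np.array([0.5466,-0.0823,1.3322])
def goal(x,y,z,head):
    """dock mm x,y, world z of TCP m, tool-y heading rel dock deg"""
    c,s=np.cos(D[2]),np.sin(D[2]); p=np.array([D[0]+(c*x-s*y)/1000,D[1]+(s*x+c*y)/1000,z])
    h=D[2]+np.radians(head); ty=np.array([np.cos(h),np.sin(h),0]); tx=np.array([0,0,-1.])
    return p,np.c_[tx,ty,np.cross(tx,ty)]
def report(x,y,z,head):
    o=arm.get_obs(); R=Ro.from_euler("xyz",o["ee_rot"],degrees=True).as_matrix(); p,G=goal(x,y,z,head)
    v=np.array(o["tcp_pos"])-[*D[:2],0]; c,s=np.cos(D[2]),np.sin(D[2])
    print("t",o["t"],"tcp dock mm",np.round([1000*(c*v[0]+s*v[1]),1000*(-s*v[0]+c*v[1]),1000*v[2]],1),"j",np.round(o["joints"],0),"F",np.round(o["force"],1),"w",round(o["grip_width"],4))
    print("tool axes cols\n",R.round(2)); 
    print("dp cm now-axes",np.round(R.T@(p-o["tcp_pos"])*100,2)," in goal axes",np.round(G.T@(p-o["tcp_pos"])*100,2)," dr",np.round(Ro.from_matrix(R.T@G).as_rotvec(),3))
if __name__=="__main__": report(*map(float,sys.argv[1:]))
E
for h in 0 180; do python3 tool.py -97 88 0.15 $h; done
```

```text
t 0.6 tcp dock mm [-561.   288.4  245.3] j [-83.  16.  86.   0.  78.  -7.] F [-0.6  0.7 -0.8] w 0.0854
tool axes cols
 [[ 0.    0.23 -0.97]
 [-0.   -0.97 -0.23]
 [-1.    0.    0.  ]]
dp cm now-axes [  9.53 -32.16 -38.99]  in goal axes [ 9.53 46.4  20.04]  dr [-2.668  0.    -0.   ]
t 0.6 tcp dock mm [-561.   288.4  245.3] j [-83.  16.  86.   0.  78.  -7.] F [-0.6  0.7 -0.8] w 0.0854
tool axes cols
 [[ 0.    0.23 -0.97]
 [-0.   -0.97 -0.23]
 [-1.    0.    0.  ]]
dp cm now-axes [  9.53 -32.16 -38.99]  in goal axes [  9.53 -46.4  -20.04]  dr [ 0.473 -0.    -0.   ]
```

Request:
arm_command --moves '[{"dp": [0,-3.2,-3.9],"claw": 0.7},{"dp": [0,-3.2,-3.9],"claw": 0.7},{"dp": [0,-3.2,-3.9],"claw": 0.7},{"dp": [0,-3.2,-3.9],"claw": 0.7},{"dp": [0,-3.2,-3.9],"claw": 0.7},{"dp": [0,-3.2,-3.9],"claw": 0.7},{"dp": [0,-3.2,-3.9],"claw": 0.7},{"dp": [0,-3.2,-3.9],"claw": 0.7},{"dr": [0.12,0,0],"claw": 0.7},{"dr": [0.12,0,0],"claw": 0.7},{"dr": [0.12,0,0],"claw": 0.7},{"dr": [0.11,0,0],"claw": 0.7}]'

```text
invalid input
```

```bash
python3 tool.py -97 88 0.15 180
```

```text
t 0.6 tcp dock mm [-561.   288.4  245.3] j [-83.  16.  86.   0.  78.  -7.] F [-0.6  0.7 -0.8] w 0.0854
tool axes cols
 [[ 0.    0.23 -0.97]
 [-0.   -0.97 -0.23]
 [-1.    0.    0.  ]]
dp cm now-axes [  9.53 -32.16 -38.99]  in goal axes [  9.53 -46.4  -20.04]  dr [ 0.473 -0.    -0.   ]
```

Rows probably need every key.

Request:
arm_command --moves '[{"dp": [0,-3.2,-3.9],"dr": [0,0,0],"claw": 0.7},{"dp": [0,-3.2,-3.9],"dr": [0,0,0],"claw": 0.7},{"dp": [0,-3.2,-3.9],"dr": [0,0,0],"claw": 0.7},{"dp": [0,-3.2,-3.9],"dr": [0,0,0],"claw": 0.7},{"dp": [0,-3.2,-3.9],"dr": [0,0,0],"claw": 0.7},{"dp": [0,-3.2,-3.9],"dr": [0,0,0],"claw": 0.7},{"dp": [0,-3.2,-3.9],"dr": [0,0,0],"claw": 0.7},{"dp": [0,-3.2,-3.9],"dr": [0,0,0],"claw": 0.7},{"dp": [0,0,0],"dr": [0.12,0,0],"claw": 0.7},{"dp": [0,0,0],"dr": [0.12,0,0],"claw": 0.7},{"dp": [0,0,0],"dr": [0.12,0,0],"claw": 0.7},{"dp": [0,0,0],"dr": [0.11,0,0],"claw": 0.7}]'

```text
t: 1.8
tcp_pos: [0.3809, -0.236, 0.2451]
ee_rot: [153.5, 89.5, -40.9]
force: [0.3, 0.3, 0.3]
grip_width: 0.0597
```

```bash
python3 tool.py -97 88 0.15 180
```

```text
t 1.8 tcp dock mm [-188.5  124.7  245.1] j [-41.   4. 101.  -0.  74.  64.] F [0.3 0.3 0.3] w 0.0597
tool axes cols
 [[ 0.01 -0.25 -0.97]
 [-0.01 -0.97  0.25]
 [-1.    0.   -0.01]]
dp cm now-axes [ 9.5  -9.23 -3.48]  in goal axes [ 9.51 -9.15 -3.67]  dr [-0.013 -0.008 -0.004]
```

Request:
arm_command --moves '[{"dp": [1.5,-3.1,-1.2],"dr": [-0.01,-0.01,0],"claw": 0.7},{"dp": [1.5,-3.1,-1.2],"dr": [0,0,0],"claw": 0.7},{"dp": [1.5,-3.0,-1.2],"dr": [0,0,0],"claw": 0.7},{"dp": [0,0,0],"dr": [0,0,0],"claw": 0.7}]'

```text
t: 2.2
tcp_pos: [0.441, -0.1551, 0.1998]
ee_rot: [108.8, 89.6, -85.3]
force: [0.5, -0.4, 1.4]
grip_width: 0.0599
```

```bash
python3 tool.py -97 88 0.15 180; python3 - <<'E'
from cell import arm
import cv2
for n in("wrist","top"):
    c=arm.camera(n); cv2.imwrite(f"pics/{n}1.png",c["image"])
    if n=="wrist": print(c["K"],c["R"],c["t"])
E
```

```text
t 2.2 tcp dock mm [-95.7  85.4 199.8] j [-28.   8. 103.  -0.  68.  77.] F [ 0.5 -0.4  1.4] w 0.0599
tool axes cols
 [[ 0.   -0.24 -0.97]
 [-0.01 -0.97  0.24]
 [-1.    0.01 -0.  ]]
dp cm now-axes [4.98 0.1  0.27]  in goal axes [4.98 0.13 0.26]  dr [-0.009 -0.002 -0.007]
[[325.1922621    0.         279.85879282]
 [  0.         325.1922621  211.43863569]
 [  0.           0.           1.        ]] [[-0.24556663 -0.96935098  0.0074641 ]
 [-0.9185802   0.23515091  0.31767039]
 [-0.30968929  0.07115287 -0.94817183]] [-0.04350309  0.41499948  0.48571103]
```

View pics/wrist1.png

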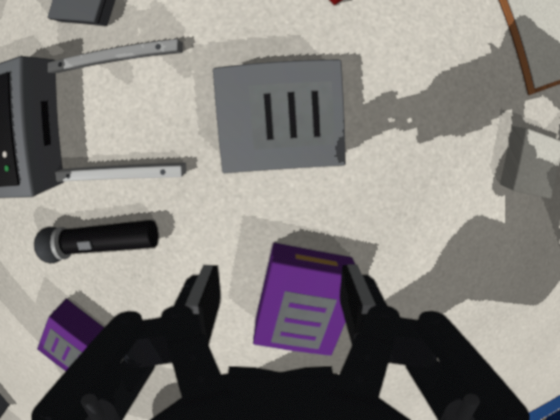

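View pics/top1.png

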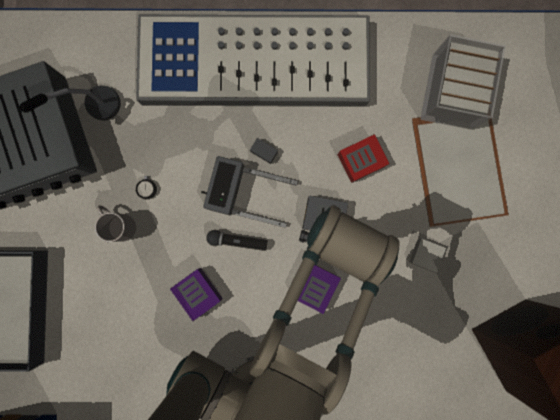

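```bash
python3 - <<'E'
import cv2
a=cv2.imread("pics/wrist1.png")
cv2.imwrite("pics/w1a.png",cv2.convertScaleAbs(cv2.resize(a[20:200,0:200],None,fx=3.3,fy=3.3,interpolation=cv2.INTER_CUBIC),alpha=1.3))
cv2.imwrite("pics/w1b.png",cv2.convertScaleAbs(cv2.resize(a[45:255,190:390],None,fx=2.8,fy=2.8,interpolation=cv2.INTER_CUBIC),alpha=1.6))
E
```

```text
(no output)
```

View pics/w1a.png

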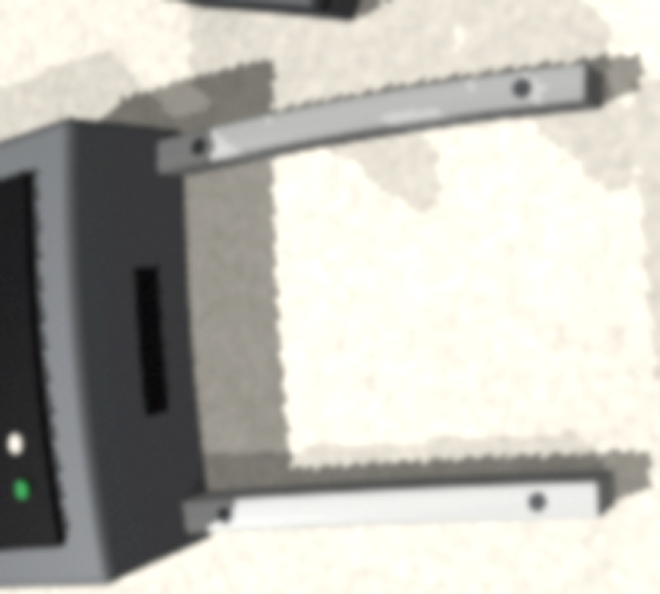

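View pics/w1b.png

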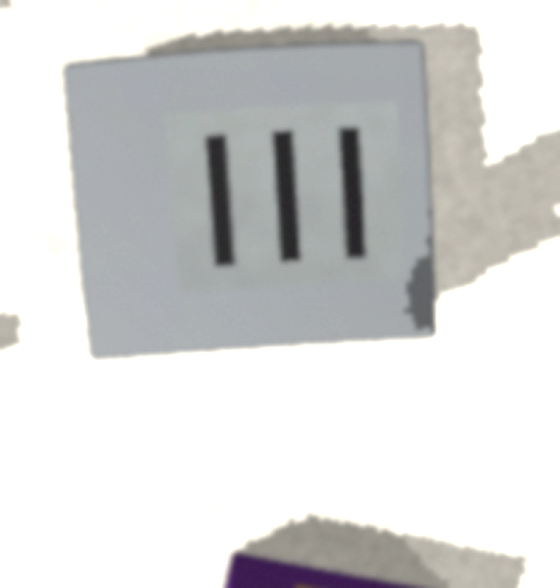

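```bash
cat > f1.py <<'E'
import fit
from fit import *
R=np.array([[-0.24556663,-0.96935098,0.0074641],[-0.9185802,0.23515091,0.31767039],[-0.30968929,0.07115287,-0.94817183]]);t=np.array([-0.04350309,0.41499948,0.48571103])
print("cam",-R.T@t)
fx,cx,cy=325.192,279.859,211.439
old=fit.proj
def proj2(n,P):
    if n!="wrist": return old(n,P)
    c=(P@R.T+t).reshape(-1,1,3); q,_=cv2.fisheye.projectPoints(c,np.zeros(3),np.zeros(3),np.array([[fx,0,cx],[0,fx,cy],[0,0,1]]),np.zeros(4)); return q[:,0]
fit.proj=proj2
A=lambda u,v:(u/3.3-.35,v/3.3+20-.35); B=lambda u,v:(u/2.8+190-.32,v/2.8+45-.32)
do=[("wrist",(0,-69,20),A(584,64)),("wrist",(0,-57,20),A(588,103)),("wrist",(0,57,20),A(597,480)),("wrist",(0,69,20),A(600,515)),("wrist",(160,-75,65),A(72,119)),("wrist",(160,75,65),A(108,581))]
po=[("wrist",(55,-47,50),B(66,64)),("wrist",(-55,-47,50),B(421,41)),("wrist",(-55,47,50),B(434,336)),("wrist",(55,47,50),B(93,357))]
d,r=fit.fit(do,[.55,-.08,1.33]);print("dock",d,np.degrees(d[2]));print(r.round(1).tolist())
p,r=fit.fit(po,[.51,-.17,1.38]);print("pack",p,np.degrees(p[2]));print(r.round(1).tolist())
print("pack in dock",np.round(rel(d,p),1))
# purple: pixel (272,243),(352,254) -> z=50 top-near edge? bottom
Do=[.5466,-.0823,1.3322]
for u in ((278,243),(353,259),(275,255),(350,268)):
    k=np.array([(u[0]-cx)/fx,(u[1]-cy)/fx]);th=np.hypot(*k);ray=R.T@np.r_[k/th*np.sin(th),np.cos(th)];C=-R.T@t
    for z in(0,.05):
        X=C+ray*(z-C[2])/ray[2]; print(u,z,np.round(rel(Do,[*X[:2],0])[:2],0))
E
python3 f1.py
```

```text
cam [ 0.5209469  -0.174317    0.32902918]Traceback (most recent call last):
  File "f1.py", line 6, in <module>
    old=fit.proj
        ^^^^^^^^
AttributeError: 'function' object has no attribute 'proj'
```

```bash
sed -i 's/^import fit$/import fit as F/; s/fit\.proj/F.proj/g; s/fit\.fit(/F.fit(/g' f1.py; sed -i 's/^from fit import \*/from fit import */' f1.py; python3 f1.py
```

```text
cam [ 0.5209469  -0.174317    0.32902918]
dock [ 0.54631472 -0.08182862  1.31844618] 75.54140186770698
[[0.7, -0.6], [-0.7, -0.6], [-0.1, 0.2], [-0.2, 1.4], [-0.5, -1.9], [0.4, 1.8]]
pack [ 0.51308339 -0.17486977  1.38894922] 79.58092802946588
[[-1.4, -0.7], [1.4, -0.9], [1.3, 0.7], [-1.2, 1.3]]
pack in dock [-98.4   8.9   4. ]
(278, 243) 0 [-94. 150.]
(278, 243) 0.05 [-95. 128.]
(353, 259) 0 [-181.  172.]
(353, 259) 0.05 [-168.  147.]
(275, 255) 0 [-91. 165.]
(275, 255) 0.05 [-92. 140.]
(350, 268) 0 [-178.  184.]
(350, 268) 0.05 [-166.  157.]
```

```bash
sed -i 's/^D=.*/D=np.array([0.5464,-0.0820,1.325])/' tool.py; python3 tool.py -98 87 0.036 180; python3 -c "
from cell import arm;print(arm.tips_ahead)"
```

```text
t 2.3 tcp dock mm [-99.2  84.2 201.4] j [-28.   8. 103.  -1.  68.  77.] F [0.2 0.5 1. ] w 0.0596
tool axes cols
 [[ 0.   -0.25 -0.97]
 [-0.01 -0.97  0.25]
 [-1.    0.01 -0.  ]]
dp cm now-axes [16.53 -0.28  0.35]  in goal axes [16.54 -0.12  0.28]  dr [-0.003 -0.004 -0.01 ]
0.014
```

Request:
arm_command --moves '[{"dp": [4,-0.1,0.3],"dr": [0,0,-0.01],"claw": 0.7},{"dp": [4,-0.1,0],"dr": [0,0,0],"claw": 0.7},{"dp": [3.5,0,0],"dr": [0,0,0],"claw": 0.7},{"dp": [3,0,0],"dr": [0,0,0],"claw": 0.7},{"dp": [1.5,0,0],"dr": [0,0,0],"claw": 0.7},{"dp": [0,0,0],"dr": [0,0,0],"claw": 0.7}]'

```text
t: 2.9
tcp_pos: [0.4424, -0.1656, 0.043]
ee_rot: [160.3, 88.8, -34.2]
force: [0.2, 0.4, -0.4]
grip_width: 0.0596
```

```bash
python3 tool.py -98 59 0.036 180
```

```text
t 2.9 tcp dock mm [-106.4   80.6   43. ] j [-29.  19. 116.  -0.  44.  76.] F [ 0.2  0.4 -0.4] w 0.0596
tool axes cols
 [[ 0.02 -0.25 -0.97]
 [-0.01 -0.97  0.25]
 [-1.    0.01 -0.02]]
dp cm now-axes [ 0.73 -0.86 -2.13]  in goal axes [ 0.7  -0.84 -2.16]  dr [-0.008 -0.02  -0.007]
```

Request:
arm_command --moves '[{"dp": [0.6,-0.8,0],"dr": [-0.01,-0.02,-0.01],"claw": 0.7},{"dp": [0,0,0],"dr": [0,0,0],"claw": 0.7},{"dp": [0,0,-0.5],"dr": [0,0,0],"claw": 0.7},{"dp": [0,0,-0.5],"dr": [0,0,0],"claw": 0.7},{"dp": [0,0,0],"dr": [0,0,0],"claw": 0.7}]'

```text
t: 3.4
tcp_pos: [0.4568, -0.1627, 0.0405]
ee_rot: [-161.0, 89.7, 5.0]
force: [0.5, 0.5, -0.5]
grip_width: 0.0601
```

```bash
python3 tool.py -98 59 0.036 180;  python3 - <<'E'
from cell import arm
import cv2
c=arm.camera("wrist"); cv2.imwrite(f"pics/wrist2.png",c["image"])
E
```

```text
t 3.4 tcp dock mm [-100.1   67.3   40.5] j [-28.  20. 114.   0.  46.  76.] F [ 0.5  0.5 -0.5] w 0.0601
tool axes cols
 [[ 0.   -0.24 -0.97]
 [ 0.   -0.97  0.24]
 [-1.   -0.   -0.  ]]
dp cm now-axes [ 0.45 -0.21 -0.83]  in goal axes [ 0.45 -0.21 -0.83]  dr [ 0.002 -0.004  0.001]
```

View pics/wrist2.png

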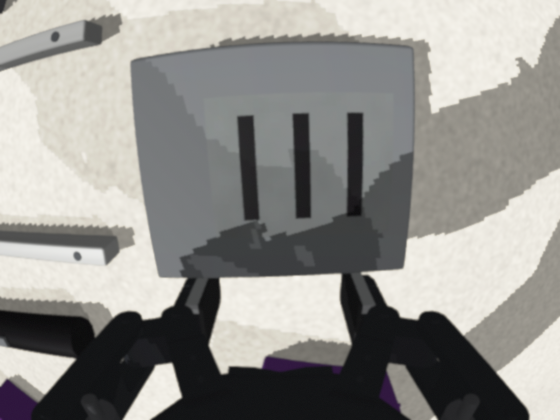

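Both fingers are just short of the pack's near side, at about (210,280) and (350,275), and the rail mouth is clear to the left. I'll push sideways gently.

Request:
arm_command --moves '[{"dp": [0.3,-0.1,-0.3],"dr": [0,0,0],"claw": 0.7},{"dp": [0,0,-0.3],"dr": [0,0,0],"claw": 0.7},{"dp": [0,0,-0.3],"dr": [0,0,0],"claw": 0.7},{"dp": [0,0,0],"dr": [0,0,0],"claw": 0.7}]'

```text
t: 3.85
tcp_pos: [0.4628, -0.1622, 0.0372]
ee_rot: [-40.1, 89.8, 126.0]
force: [-1.2, -0.1, 0.9]
grip_width: 0.0596
```

```bash
python3 tool.py -98 58 0.036 180;  python3 - <<'E'
from cell import arm
import cv2,numpy as np
c=arm.camera("wrist"); cv2.imwrite(f"pics/wrist3.png",c["image"]); np.savez("w3.npz",R=c["R"],t=c["t"])
E
```

```text
t 3.85 tcp dock mm [-98.1  61.6  37.2] j [-28.  21. 113.   0.  46.  76.] F [-1.2 -0.1  0.9] w 0.0596
tool axes cols
 [[-0.   -0.24 -0.97]
 [ 0.   -0.97  0.24]
 [-1.   -0.    0.  ]]
dp cm now-axes [ 0.12 -0.01 -0.36]  in goal axes [ 0.12 -0.01 -0.36]  dr [0.003 0.003 0.002]
```

View pics/wrist3.png

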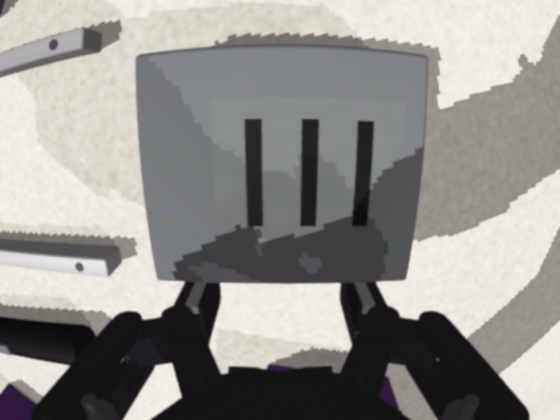

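Request:
arm_command --moves '[{"dp": [0,0,-0.25],"dr": [0,0,0],"claw": 0.7},{"dp": [0,0,-0.25],"dr": [0,0,0],"claw": 0.7},{"dp": [0,0,0],"dr": [0,0,0],"claw": 0.7}]'

```text
t: 4.2
tcp_pos: [0.4665, -0.163, 0.0371]
ee_rot: [-24.9, 89.6, 141.1]
force: [-3.0, 1.9, 1.0]
grip_width: 0.0598
```

```bash
python3 tool.py -98 58 0.036 180
```

```text
t 4.2 tcp dock mm [-98.   57.8  37.1] j [-27.  21. 112.   0.  46.  76.] F [-3.   1.9  1. ] w 0.0598
tool axes cols
 [[-0.01 -0.24 -0.97]
 [ 0.   -0.97  0.24]
 [-1.   -0.    0.01]]
dp cm now-axes [0.11 0.   0.02]  in goal axes [0.11 0.   0.02]  dr [0.003 0.006 0.003]
```

Request:
arm_command --moves '[{"dp": [0,0,1.0],"dr": [0,0,0],"claw": 0.7},{"dp": [0,0,1.5],"dr": [0,0,0],"claw": 0.7},{"dp": [-3,0,0],"dr": [0,0,0],"claw": 0.7},{"dp": [-4,0,0],"dr": [0,0,0],"claw": 0.7},{"dp": [-4,0,0],"dr": [0,0,0],"claw": 0.7},{"dp": [-4,0,0],"dr": [0,0,0],"claw": 0.7},{"dp": [0,0,0],"dr": [0,0,0],"claw": 0.7}]'

```text
t: 4.9
tcp_pos: [0.4405, -0.1575, 0.1916]
ee_rot: [-152.7, 89.8, 13.3]
force: [0.3, -0.7, -0.4]
grip_width: 0.0599
```

```bash
python3 - <<'E'
from cell import arm
import cv2,numpy as np
c=arm.camera("wrist"); a=c["image"];cv2.imwrite(f"pics/wrist4.png",a); np.savez("w4.npz",R=c["R"],t=c["t"])
E
python3 tool.py -184 0 0.19 270; python3 - <<'E'
import cv2
a=cv2.imread("pics/wrist4.png")
cv2.imwrite("pics/w4z.png",cv2.convertScaleAbs(cv2.resize(a[20:230,0:400],None,fx=2,fy=2,interpolation=cv2.INTER_CUBIC),alpha=1.4))
E
```

```text
t 4.95 tcp dock mm [-98.6  86.1 189.3] j [-28.   9. 104.   0.  67.  76.] F [-0.1 -0.1 -1.1] w 0.0598
tool axes cols
 [[-0.   -0.24 -0.97]
 [ 0.   -0.97  0.24]
 [-1.   -0.    0.  ]]
dp cm now-axes [-0.11  8.55 -8.6 ]  in goal axes [-0.07  8.61  8.54]  dr [-1.57e+00 -1.00e-03  3.00e-03]
```

View pics/w4z.png

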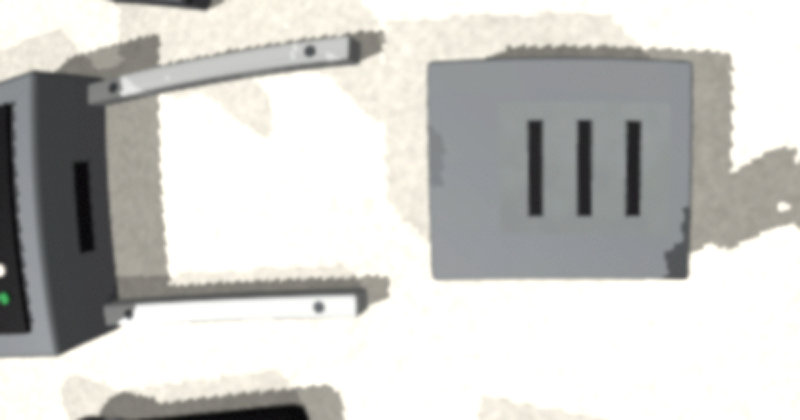

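```bash
cat > f2.py <<'E'
import fit as F
from fit import *
def setw(fn):
    z=np.load(fn);R,t=z["R"],z["t"];old=F.proj
    def p2(n,P):
        c=(P@R.T+t).reshape(-1,1,3); q,_=cv2.fisheye.projectPoints(c,np.zeros(3),np.zeros(3),np.array([[325.192,0,279.859],[0,325.192,211.439],[0,0,1]]),np.zeros(4)); return q[:,0]
    F.proj=p2
def go(do,po,p0=[.52,-.17,1.32]):
    d,r=F.fit([("w",*o) for o in do],[.546,-.082,1.325]);print("dock",d.round(4),r.round(1).tolist())
    p,r=F.fit([("w",*o) for o in po],p0);print("pack",p.round(4),r.round(1).tolist())
    print("pack in dock",np.round(rel(d,p),1)," in D",np.round(rel([.5464,-.082,1.325],p),1)); return d,p
E
python3 - <<'E'
from f2 import *
setw("w4.npz"); A=lambda u,v:(u/2-.25,v/2+20-.25)
go([((0,-69,20),A(351,38)),((0,-57,20),A(354,61)),((0,57,20),A(358,291)),((0,69,20),A(360,314)),((160,-75,65),A(36,72)),((160,75,65),A(58,355))],
[((55,-47,50),A(429,62)),((-55,-47,50),A(692,62)),((-55,47,50),A(688,278)),((55,47,50),A(433,279))])
E
```

```text
dock [ 0.5461 -0.0832  1.3188] [[0.5, -1.8], [-1.2, -1.3], [0.0, 1.4], [-0.2, 2.0], [-0.3, -2.8], [0.5, 1.5]]
pack [ 0.5228 -0.1781  1.3262] [[-1.2, -0.8], [1.0, -1.0], [0.9, 1.2], [-0.8, 0.8]]
pack in dock [-97.7  -1.1   0.4]  in D [-99.   -0.5   0.1]
```

Request:
arm_command --moves '[{"dp": [0,4.3,-4.3],"dr": [0,0,0],"claw": 0.7},{"dp": [0,4.3,-4.3],"dr": [0,0,0],"claw": 0.7},{"dp": [0,0,0],"dr": [-0.15,0,0],"claw": 0.7},{"dp": [0,0,0],"dr": [-0.15,0,0],"claw": 0.7},{"dp": [0,0,0],"dr": [-0.15,0,0],"claw": 0.7},{"dp": [0,0,0],"dr": [-0.15,0,0],"claw": 0.7},{"dp": [0,0,0],"dr": [-0.15,0,0],"claw": 0.7},{"dp": [0,0,0],"dr": [-0.15,0,0],"claw": 0.7},{"dp": [0,0,0],"dr": [-0.15,0,0],"claw": 0.7},{"dp": [0,0,0],"dr": [-0.15,0,0],"claw": 0.7},{"dp": [0,0,0],"dr": [-0.15,0,0],"claw": 0.7},{"dp": [0,0,0],"dr": [-0.15,0,0],"claw": 0.7}]'

```text
t: 6.15
tcp_pos: [0.4812, -0.2434, 0.1671]
ee_rot: [-115.3, 88.4, 137.1]
force: [0.0, 0.7, 0.9]
grip_width: 0.06
```

```bash
python3 tool.py -187 -0.5 0.10 270
```

```text
t 6.15 tcp dock mm [-172.4   24.   167.1] j [-34.  17.  97.   0.  68. -17.] F [0.  0.7 0.9] w 0.06
tool axes cols
 [[-0.02  0.95 -0.3 ]
 [ 0.02 -0.3  -0.95]
 [-1.   -0.03 -0.01]]
dp cm now-axes [6.63 2.7  1.39]  in goal axes [6.71 2.45 1.46]  dr [-0.061 -0.013  0.025]
```

Request:
arm_command --moves '[{"dp": [0,2.5,1.5],"dr": [-0.06,-0.01,0.03],"claw": 0.7},{"dp": [0,0,0],"dr": [0,0,0],"claw": 0.7},{"dp": [3,0,0],"dr": [0,0,0],"claw": 0.7},{"dp": [3,0,0],"dr": [0,0,0],"claw": 0.7},{"dp": [0,0,0],"dr": [0,0,0],"claw": 0.7}]'

```text
t: 6.65
tcp_pos: [0.4957, -0.2622, 0.0981]
ee_rot: [-157.9, 89.6, 98.0]
force: [-1.2, 0.6, -0.1]
grip_width: 0.0598
```

```bash
python3 tool.py -187 -0.5 0.04 270
```

```text
t 6.65 tcp dock mm [-187.1    5.4   98.1] j [-35.  22. 100.   0.  58. -21.] F [-1.2  0.6 -0.1] w 0.0598
tool axes cols
 [[-0.    0.97 -0.24]
 [ 0.01 -0.24 -0.97]
 [-1.   -0.   -0.01]]
dp cm now-axes [5.8  0.6  0.03]  in goal axes [ 5.81  0.59 -0.01]  dr [ 0.001 -0.006  0.003]
```

Request:
arm_command --moves '[{"dp": [2.9,0.6,0.1],"dr": [0,-0.01,0],"claw": 0.7},{"dp": [2.6,0,0],"dr": [0,0,0],"claw": 0.7},{"dp": [0,0,0],"dr": [0,0,0],"claw": 0.7}]'

```text
t: 6.95
tcp_pos: [0.4999, -0.2637, 0.0423]
ee_rot: [-49.5, 89.7, -153.6]
force: [0.0, -0.1, 0.8]
grip_width: 0.0599
```

```bash
python3 tool.py -166 -0.5 0.04 270;  python3 - <<'E'
from cell import arm
import cv2,numpy as np
c=arm.camera("wrist"); a=c["image"];cv2.imwrite(f"pics/wrist5.png",a); np.savez("w5.npz",R=c["R"],t=c["t"])
E
```

```text
t 6.95 tcp dock mm [-187.5    0.9   42.3] j [-35.  26. 103.  -0.  51. -20.] F [ 0.  -0.1  0.8] w 0.0599
tool axes cols
 [[-0.    0.97 -0.24]
 [-0.   -0.24 -0.97]
 [-1.   -0.    0.  ]]
dp cm now-axes [ 0.22  0.14 -2.15]  in goal axes [ 0.23  0.14 -2.15]  dr [-0.001  0.003  0.004]
```

View pics/wrist5.png

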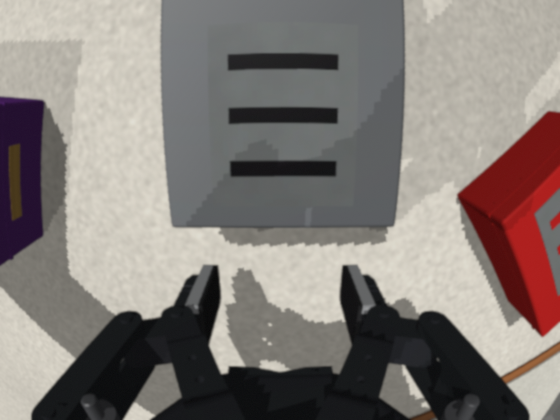

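Request:
arm_command --moves '[{"dp": [0,0.1,-1],"dr": [0,0,0],"claw": 0.7},{"dp": [0,0,-0.8],"dr": [0,0,0],"claw": 0.7},{"dp": [0,0,-0.5],"dr": [0,0,0],"claw": 0.7},{"dp": [0,0,-0.5],"dr": [0,0,0],"claw": 0.7},{"dp": [0,0,-0.5],"dr": [0,0,0],"claw": 0.7},{"dp": [0,0,-0.5],"dr": [0,0,0],"claw": 0.7},{"dp": [0,0,0],"dr": [0,0,0],"claw": 0.7}]'

```text
t: 7.7
tcp_pos: [0.5149, -0.2269, 0.0501]
ee_rot: [44.5, 89.2, -59.6]
force: [-0.2, 0.2, 0.2]
grip_width: 0.0599
```

```bash
python3 tool.py 39 -0.3 0.041 270;  python3 - <<'E'
from cell import arm
import cv2,numpy as np
for n in("wrist","scene"):
    c=arm.camera(n); a=c["image"];cv2.imwrite(f"pics/{n}6.png",a)
    if n=="wrist": np.savez("w6.npz",R=c["R"],t=c["t"])
E
```

```text
t 7.7 tcp dock mm [-148.2   -4.7   50.1] j [-31.  25. 104.  -0.  51. -16.] F [-0.2  0.2  0.2] w 0.0599
tool axes cols
 [[ 0.01  0.97 -0.24]
 [-0.01 -0.24 -0.97]
 [-1.    0.01  0.01]]
dp cm now-axes [  0.73  -0.43 -18.73]  in goal axes [  0.91  -0.44 -18.72]  dr [ 0.001  0.009 -0.009]
```

View pics/wrist6.png

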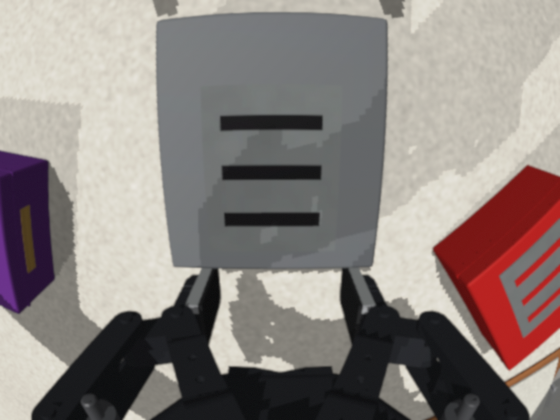

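View pics/scene6.png

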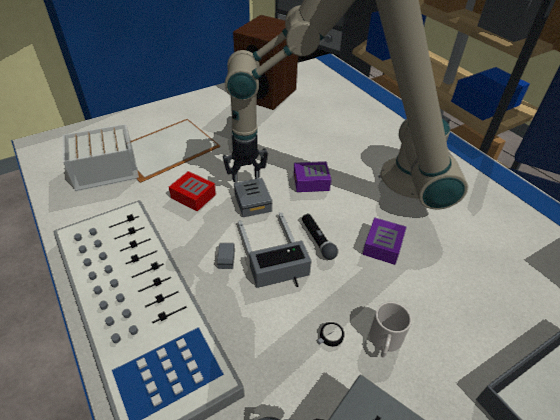

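Request:
arm_command --moves '[{"dp": [0,0,1.0],"dr": [0,0,0],"claw": 0.7},{"dp": [0.9,-0.45,0],"dr": [0,0.01,-0.01],"claw": 0.7},{"dp": [0,0,0],"dr": [0,0,0],"claw": 0.7},{"dp": [0,0,0],"dr": [0,0,0],"claw": 0.7}]'

```text
t: 8.2
tcp_pos: [0.5074, -0.2367, 0.0401]
ee_rot: [-142.9, 89.8, 113.0]
force: [-0.6, -0.7, -0.1]
grip_width: 0.0597
```

```bash
python3 tool.py 39 -0.3 0.041 270; python3 - <<'E'
import cv2
a=cv2.imread("pics/wrist6.png")
cv2.imwrite("pics/w6z.png",cv2.convertScaleAbs(cv2.resize(a[0:280,140:400],None,fx=2,fy=2,interpolation=cv2.INTER_CUBIC),alpha=1.4))
E
```

```text
t 8.2 tcp dock mm [-159.6    0.2   40.1] j [-32.  25. 104.   0.  51. -18.] F [-0.6 -0.7 -0.1] w 0.0597
tool axes cols
 [[-0.    0.97 -0.24]
 [ 0.   -0.24 -0.97]
 [-1.   -0.   -0.  ]]
dp cm now-axes [ -0.04   0.02 -19.86]  in goal axes [ -0.09   0.05 -19.86]  dr [-0.001 -0.003  0.002]
```

View pics/w6z.png

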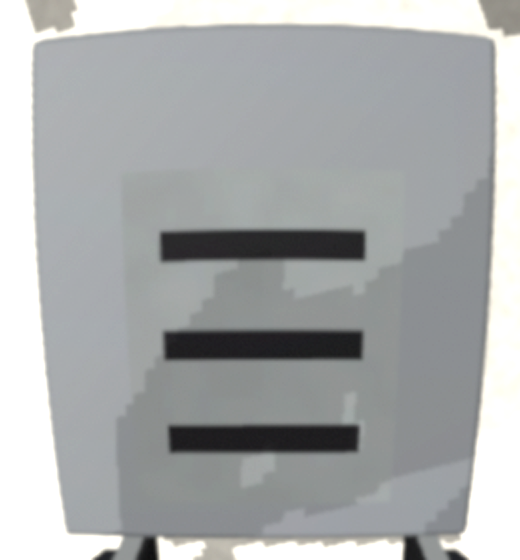

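```bash
python3 - <<'E'
from f2 import *
setw("w6.npz"); A=lambda u,v:(u/2-.25+140,v/2-.25)
p,r=F.fit([("w",l,u) for l,u in [((55,47,50),A(35,42)),((55,-47,50),A(494,40)),((-55,-47,50),A(465,532)),((-55,47,50),A(68,532))]],[.53,-.16,1.32])
print(p,r.round(1).tolist(),np.round(rel([.5464,-.082,1.325],p),1))
E
```

```text
[ 0.52771445 -0.16251161  1.32314609] [[-2.1, -0.9], [2.5, -1.1], [1.3, 2.8], [-1.6, 3.0]] [-82.6  -1.5  -0.1]
```

Request:
arm_command --moves '[{"dp": [0.1,-0.05,-0.8],"dr": [0,0,0],"claw": 0.7},{"dp": [0.1,-0.05,-0.8],"dr": [0,0,0],"claw": 0.7},{"dp": [0.1,-0.05,-0.6],"dr": [0,0,0],"claw": 0.7},{"dp": [0.1,-0.05,-0.6],"dr": [0,0,0],"claw": 0.7},{"dp": [0.1,-0.05,-0.6],"dr": [0,0,0],"claw": 0.7}]'

```text
t: 8.7
tcp_pos: [0.5152, -0.2051, 0.0365]
ee_rot: [42.2, 89.7, -61.9]
force: [-0.8, -5.5, 2.8]
grip_width: 0.0599
```

```bash
python3 tool.py 39 0 0.041 270
```

```text
t 8.7 tcp dock mm [-127.     0.3   36.5] j [-29.  25. 105.  -0.  49. -15.] F [-0.8 -5.5  2.8] w 0.0599
tool axes cols
 [[ 0.    0.97 -0.24]
 [-0.   -0.24 -0.97]
 [-1.    0.    0.  ]]
dp cm now-axes [ -0.51   0.03 -16.6 ]  in goal axes [ -0.45   0.03 -16.6 ]  dr [-0.     0.004 -0.004]
```

Request:
arm_command --moves '[{"dp": [-0.1,-0.05,-0.8],"dr": [0,0,0],"claw": 0.7},{"dp": [-0.1,-0.05,-0.8],"dr": [0,0,0],"claw": 0.7},{"dp": [0,-0.05,-0.8],"dr": [0,0,0],"claw": 0.7},{"dp": [0,-0.05,-0.6],"dr": [0,0,0],"claw": 0.7},{"dp": [0,0,-0.4],"dr": [0,0,0],"claw": 0.7}]'

```text
t: 9.2
tcp_pos: [0.5214, -0.167, 0.0378]
ee_rot: [31.0, 89.8, -73.0]
force: [-0.8, -3.2, 1.0]
grip_width: 0.0596
```

```bash
python3 tool.py 39 0 0.041 270;python3 - <<'E'
from cell import arm
import cv2,numpy as np
c=arm.camera("wrist"); a=c["image"];cv2.imwrite(f"pics/wrist7.png",a);np.savez("w7.npz",R=c["R"],t=c["t"])
cv2.imwrite("pics/w7z.png",cv2.convertScaleAbs(cv2.resize(a[0:280,100:460],None,fx=2,fy=2,interpolation=cv2.INTER_CUBIC),alpha=1.4))
E
```

```text
t 9.2 tcp dock mm [-88.5   3.6  37.8] j [-25.  25. 106.  -0.  49. -11.] F [-0.8 -3.2  1. ] w 0.0596
tool axes cols
 [[ 0.    0.97 -0.24]
 [-0.   -0.24 -0.97]
 [-1.    0.    0.  ]]
dp cm now-axes [ -0.35   0.37 -12.75]  in goal axes [ -0.32   0.36 -12.75]  dr [ 0.001  0.003 -0.002]
```

View pics/w7z.png

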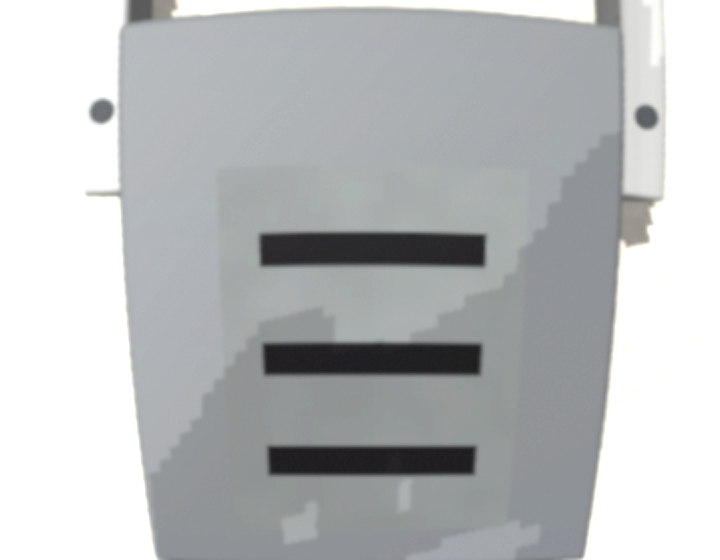

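Request:
arm_command --moves '[{"dp": [-0.05,0.04,-0.8],"dr": [0,0,0],"claw": 0.7},{"dp": [-0.05,0.04,-0.8],"dr": [0,0,0],"claw": 0.7},{"dp": [-0.05,0.04,-0.8],"dr": [0,0,0],"claw": 0.7},{"dp": [-0.05,0.04,-0.8],"dr": [0,0,0],"claw": 0.7},{"dp": [0,0.04,-0.6],"dr": [0,0,0],"claw": 0.7},{"dp": [0,0,-0.4],"dr": [0,0,0],"claw": 0.7}]'

```text
t: 9.85
tcp_pos: [0.5329, -0.1218, 0.0385]
ee_rot: [-73.5, 89.8, -177.6]
force: [-0.7, -1.2, -0.6]
grip_width: 0.0598
```

```bash
python3 tool.py 39 0 0.041 270;python3 - <<'E'
from cell import arm
import cv2,numpy as np
c=arm.camera("wrist"); a=c["image"];cv2.imwrite(f"pics/wrist8.png",a);np.savez("w8.npz",R=c["R"],t=c["t"])
cv2.imwrite("pics/w8z.png",cv2.convertScaleAbs(cv2.resize(a[0:290,100:460],None,fx=2,fy=2,interpolation=cv2.INTER_CUBIC),alpha=1.2))
E
```

```text
t 9.85 tcp dock mm [-41.9   3.4  38.5] j [-20.  25. 106.  -0.  50.  -6.] F [-0.7 -1.2 -0.6] w 0.0598
tool axes cols
 [[-0.    0.97 -0.24]
 [-0.   -0.24 -0.97]
 [-1.   -0.    0.  ]]
dp cm now-axes [-0.25  0.34 -8.09]  in goal axes [-0.25  0.34 -8.09]  dr [0.    0.001 0.003]
```

View pics/w8z.png

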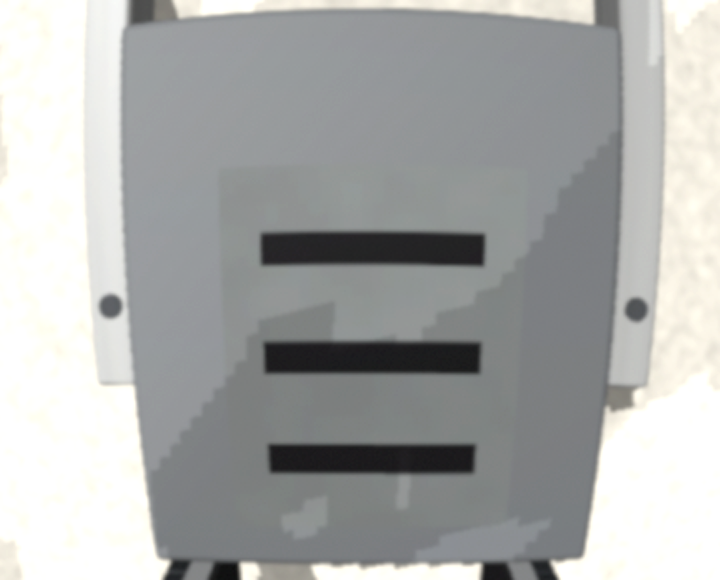

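Request:
arm_command --moves '[{"dp": [-0.05,0.05,-0.8],"dr": [0,0,0],"claw": 0.7},{"dp": [-0.05,0.05,-0.8],"dr": [0,0,0],"claw": 0.7},{"dp": [-0.05,0.05,-0.8],"dr": [0,0,0],"claw": 0.7},{"dp": [-0.05,0.05,-0.8],"dr": [0,0,0],"claw": 0.7},{"dp": [0,0.05,-0.8],"dr": [0,0,0],"claw": 0.7},{"dp": [0,0.05,-0.6],"dr": [0,0,0],"claw": 0.7},{"dp": [0,0,-0.4],"dr": [0,0,0],"claw": 0.7}]'

```text
t: 10.6
tcp_pos: [0.5486, -0.0693, 0.0404]
ee_rot: [-87.6, 89.7, 168.3]
force: [-1.2, -2.4, -1.1]
grip_width: 0.0598
```

```bash
python3 tool.py 39 0 0.041 270;python3 - <<'E'
from cell import arm
import cv2,numpy as np
c=arm.camera("wrist"); a=c["image"];cv2.imwrite(f"pics/wrist9.png",a);np.savez("w9.npz",R=c["R"],t=c["t"])
cv2.imwrite("pics/w9z.png",cv2.convertScaleAbs(cv2.resize(a[0:290,100:460],None,fx=2,fy=2,interpolation=cv2.INTER_CUBIC),alpha=1.2))
E
```

```text
t 10.6 tcp dock mm [12.9  0.9 40.4] j [-14.  25. 105.  -0.  50.  -0.] F [-1.2 -2.4 -1.1] w 0.0598
tool axes cols
 [[-0.    0.97 -0.24]
 [ 0.   -0.24 -0.97]
 [-1.   -0.    0.  ]]
dp cm now-axes [-0.06  0.09 -2.61]  in goal axes [-0.06  0.09 -2.61]  dr [-0.     0.     0.005]
```

View pics/w9z.png

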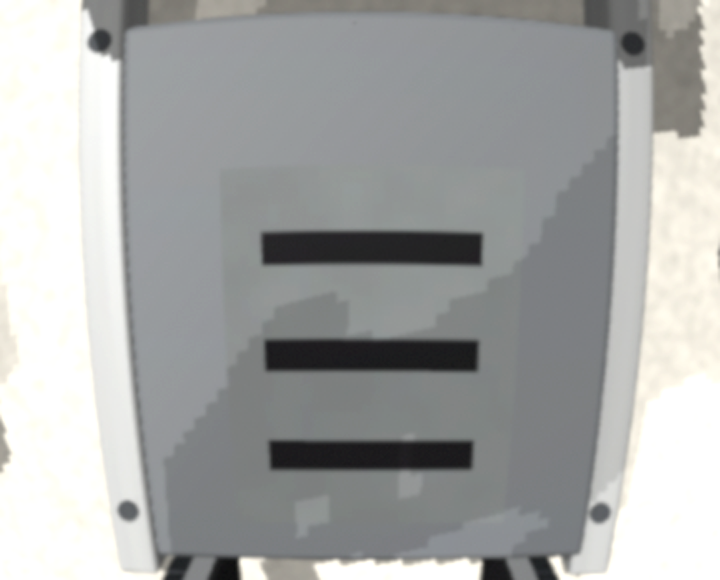

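Pack is centred in the lane, with about 26 mm to go. Slower from here, watching the force.

Request:
arm_command --moves '[{"dp": [0,0,-0.6],"dr": [0,0,0],"claw": 0.7},{"dp": [0,0,-0.6],"dr": [0,0,0],"claw": 0.7},{"dp": [0,0,-0.5],"dr": [0,0,0],"claw": 0.7},{"dp": [0,0,-0.3],"dr": [0,0,0],"claw": 0.7}]'

```text
t: 11.05
tcp_pos: [0.5539, -0.0483, 0.0405]
ee_rot: [-90.3, 89.7, 165.6]
force: [-1.9, -2.1, -0.6]
grip_width: 0.0598
```

```bash
python3 tool.py 39 0 0.041 270
```

```text
t 11.05 tcp dock mm [34.5  1.  40.5] j [-12.  25. 105.   0.  51.   2.] F [-1.9 -2.1 -0.6] w 0.0598
tool axes cols
 [[-0.    0.97 -0.24]
 [ 0.   -0.24 -0.97]
 [-1.   -0.   -0.  ]]
dp cm now-axes [-0.05  0.1  -0.45]  in goal axes [-0.05  0.1  -0.45]  dr [-0.001 -0.     0.005]
```

Request:
arm_command --moves '[{"dp": [0,0,-0.2],"dr": [0,0,0],"claw": 0.7},{"dp": [0,0,-0.2],"dr": [0,0,0],"claw": 0.7}]'

```text
t: 11.25
tcp_pos: [0.5549, -0.044, 0.0405]
ee_rot: [-86.9, 89.7, 168.9]
force: [-0.0, -2.3, -0.9]
grip_width: 0.0597
```

Request:
arm_command --moves '[{"dp": [0,0,-0.2],"dr": [0,0,0],"claw": 0.7}]'

```text
t: 11.35
tcp_pos: [0.5549, -0.0436, 0.0405]
ee_rot: [-52.4, 89.6, -156.4]
force: [-3.5, -13.0, 0.7]
grip_width: 0.0598
```

Request:
arm_command --moves '[{"dp": [0,0,-0.2],"dr": [0,0,0],"claw": 0.7}]'

```text
t: 11.45
tcp_pos: [0.5549, -0.0437, 0.0406]
ee_rot: [-34.2, 89.5, -138.2]
force: [-3.2, -10.3, 0.7]
grip_width: 0.0594
```

The force jumped to 13 N with no further travel, so the pack is at the stop. I'll press once more to square it, then back off and look.

Request:
arm_command --moves '[{"dp": [0,0,-0.3],"dr": [0,0,0],"claw": 0.7},{"dp": [0,0,-0.3],"dr": [0,0,0],"claw": 0.7}]'

```text
t: 11.65
tcp_pos: [0.5549, -0.0437, 0.0407]
ee_rot: [-18.2, 88.9, -122.1]
force: [-2.7, -12.3, 0.6]
grip_width: 0.0595
```

```bash
python3 tool.py 39 0 0.041 270
```

```text
t 11.65 tcp dock mm [39.2  1.1 40.7] j [-11.  25. 104.  -1.  51.   4.] F [ -2.7 -12.3   0.6] w 0.0595
tool axes cols
 [[-0.01  0.97 -0.24]
 [-0.02 -0.24 -0.97]
 [-1.   -0.01  0.02]]
dp cm now-axes [-0.03  0.11  0.02]  in goal axes [-0.03  0.11  0.02]  dr [0.003 0.018 0.006]
```

TCP x = 39.2 mm, exactly the predicted home position. I'll withdraw straight back, then up.

Request:
arm_command --moves '[{"dp": [0,0,0.5],"dr": [0,0,0],"claw": 0.7},{"dp": [0,0,1.5],"dr": [0,0.01,0],"claw": 0.7},{"dp": [0,0,1.5],"dr": [0,0,0],"claw": 0.7},{"dp": [-2,0,1],"dr": [0,0,0],"claw": 0.7},{"dp": [-4,0,0],"dr": [0,0,0],"claw": 0.7},{"dp": [-4,0,0],"dr": [0,0,0],"claw": 0.7},{"dp": [-4,0,0],"dr": [0,0,0],"claw": 0.7},{"dp": [0,0,0],"dr": [0,0,0],"claw": 0.7}]'

```text
t: 12.45
tcp_pos: [0.545, -0.088, 0.1858]
ee_rot: [-91.7, 89.6, 164.1]
force: [0.1, -0.9, -0.9]
grip_width: 0.0599
```

```bash
python3 tool.py 39 0 0.041 270;python3 - <<'E'
from cell import arm
import cv2,numpy as np
c=arm.camera("wrist"); a=c["image"];cv2.imwrite(f"pics/wrist10.png",a)
cv2.imwrite("pics/w10z.png",cv2.convertScaleAbs(cv2.resize(a[0:290,100:460],None,fx=2,fy=2,interpolation=cv2.INTER_CUBIC),alpha=1.2))
a=arm.camera("scene")["image"]
cv2.imwrite("pics/s10z.png",cv2.convertScaleAbs(cv2.resize(a[130:310,150:410],None,fx=3,fy=3,interpolation=cv2.INTER_CUBIC),alpha=1.2))
E
```

```text
t 12.45 tcp dock mm [-6.100e+00 -1.000e-01  1.858e+02] j [-16.  16.  94.  -0.  70.  -2.] F [ 0.1 -0.9 -0.9] w 0.0599
tool axes cols
 [[-0.01  0.97 -0.25]
 [ 0.   -0.25 -0.97]
 [-1.   -0.01 -0.  ]]
dp cm now-axes [14.48  0.08 -4.51]  in goal axes [ 1.448e+01 -1.000e-02 -4.510e+00]  dr [-0.003 -0.     0.007]
```

View pics/w10z.png

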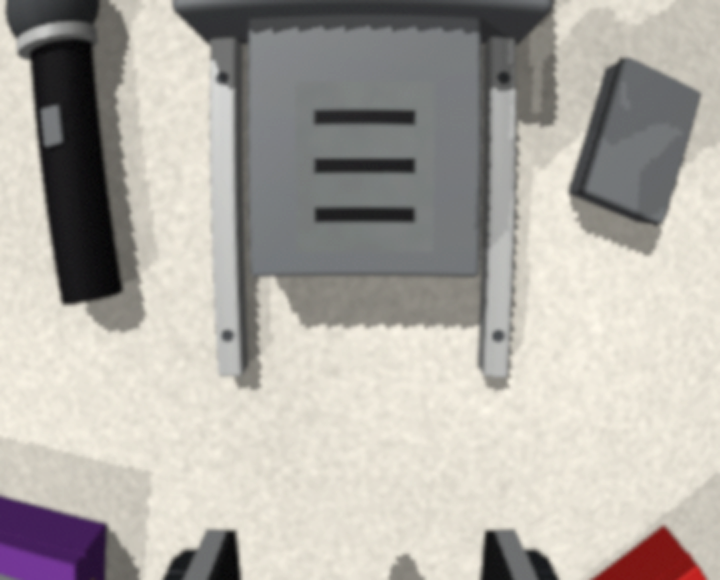

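View pics/s10z.png

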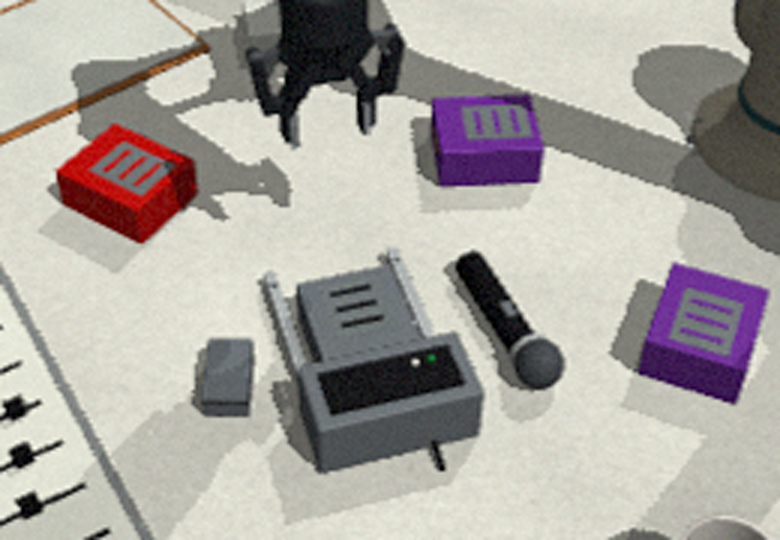

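The wrist view shows the pack, spanning (248–480, 25–275), square and centred between the rails, with its leading end against the block. The bystanders haven't moved and the gripper is clear.

```bash
python3 -c "
from cell import arm
print(arm.get_obs()['qvel'],arm.hand_in())"
```

```text
the job is handed in; nothing more can be done
[ 0.11058595  1.87257487  2.90358034 -0.22401539 -0.14976625  0.03360696] None
```

The large pack is home against the charger block. I handed the job in at about 12.6 s of the 72 s allowed.

- **How it went:** I first pushed the pack sideways with both fingers, outside the mouth, to take out about 10 mm of offset and 3–4° of turn. Then I pushed it from behind with two fingers straight down the lane. The fingertips stayed about 22 mm or more above the desk, higher than the 20 mm rails. I backed straight off and lifted clear afterwards.
- **Seating:** Travel stopped with the tool at 39.2 mm down the lane, where 39 mm was predicted for the pack being home. The push force rose to about 13 N with no further movement.
- **Clearance and surroundings:** In the last pictures the pack is square and within about 1–2 mm of the lane's centre. The microphone and small pack look unmoved and the gripper is clear. I didn't recheck the mug, notes and stopwatch, but the arm worked well away from them.
- **What was less certain:**
  - The cameras disagreed on the bay's angle by about 0.8°, so I used the middle value.
  - Early in the rear push the tool drifted about 5 mm sideways and 8 mm upward. I corrected that before entering the lane.
  - The final pack position was judged from the picture and the force, not fitted again.

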